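# Lock the slab's cam with the T-key

### The job

A live-edge offcut is lying across the cam lock in the small wooden slab: take it off and put it in the offcut tray, lying flat on the tray's floor. Then take the T-handled key from its cradle, set its blade fully into the cam's slot and turn the cam clockwise (seen from above) until it comes fully home against its stop, so that the rail is drawn in. Turn the cam only with the key, leave the key standing in the slot when you let go, and leave everything else where it is.

Things in the scene. Friction and masses are not known exactly. Their poses are not given: they have to be found in the camera images.
- panel: Fixed slab of dark brown wood, 200 (x) x 180 (y) x 45 mm high, a tabletop corner lying underside up. Origin at the centre of its underside, on the bench; z up. The cam sits in its top face, 35 mm along +x from the centre. A mid-brown wooden rail (50 x 240 x 60 mm high) stands beyond its +x edge; the gap between them, at first up to 12 mm, closes by 10 mm in all as the cam turns.
- slot (a point): Centre of the mouth of the slot in the cam: a plain steel disc, 69 mm across, flush with the slab's top (the mouth is 44 mm above the bench). The slot is 43 mm long, 11.5 mm wide and 21 mm deep. This frame turns with the cam: x along the slot, z up. At first the offcut covers it.
- cam (a joint): Turn of the cam in rad, growing clockwise as seen from above. 0: open, slot along the slab's x axis. 1.571: locked, a hard stop, slot along the slab's y axis. It starts between 0.25 and 0.5. It turns against a steady friction of 0.12 N m, has no spring and stays where it is left. The key has about 0.2 rad of play each way in the slot.
- strip_mid (a point): Centre of the offcut, a loose straight strip of pale wood with one dark bark edge: 180 mm long (its x), 34 mm wide (y), 30 mm high (z), about 0.13 kg. At first it lies flat on the slab, over the cam, roughly along the slab's y axis.
- tray: Fixed open tray of plywood, 260 (x) x 130 (y) x 35 mm high, walls 6 mm, floor 6 mm. Origin at the centre of its underside. Empty at first; the offcut goes in it, lengthwise along x.
- cradle: Fixed plywood cradle for the key: base 130 (x) x 60 (y) mm, with two cheeks, 12 mm thick, 50 mm wide and up to 97 mm above the bench, centred 45 mm either side of the middle along x. The key hangs between them, its handle lying across their tops.
- key_grip (a point): Centre of the key's handle, a wooden bar 110 mm long (x), 24 mm wide (y), 26 mm high (z). Steel shank and blade go straight down from its middle; the whole key is 101 mm high and weighs about 0.22 kg. The key hangs upright (z up) in the cradle, handle along the cradle's x axis.
- key_tip (a point): Middle of the lower end of the key's blade, 88 mm below the centre of the handle. The flat blade is 32 mm wide along the key's x (parallel to the handle) and 5 mm thick along y; it is stepped at the end: the last 7 mm are 25 x 3 mm, the next 3 mm 28.5 x 4 mm. The shank, 14 mm thick, begins 47 mm above this point.
- tin: Bystander: small wax tin, 46 mm across, 24 mm high, loose on the near part of the slab. Origin under its centre.
- glue: Bystander: white bottle of glue, 60 mm across, 170 mm high, loose on the bench. Origin under its centre.
- hammer: Bystander: hammer, 280 mm long, lying beyond the slab.
- mug: Bystander: white mug, 84 mm across, 95 mm high, handle at its +y. Origin under its centre.
- tape: Bystander: black tape measure, 70 x 40 x 65 mm high. Origin under its centre.
Not all that is in view belongs to the job. What is shaped like the part that bears strip_mid but yellow is not meant. Of the things that look like the part that bears key_grip, the larger one is meant.

How it is judged (in metres and radians):
On the way, in this order (a step that is already met when the one before it is completed fails the run):
1. the offcut lies in the tray, let go (x of strip_mid in the frame of tray between -0.1 and 0.1 m and y of strip_mid in the frame of tray between -0.055 and 0.055 m and height (world z) of strip_mid below 0.04 m and contact force between the fingers and strip below 0.3 N), for 0.2 s.
2. the key's blade is in the slot, the cam not yet locked (horizontal distance between key_tip and slot below 0.012 m and z of key_tip in the frame of slot below -0.014 m and value of joint cam below 1.3 rad), for 0.1 s.
3. the cam is turned home by the key in its slot (horizontal distance between key_tip and slot below 0.012 m and z of key_tip in the frame of slot below -0.014 m and value of joint cam above 1.5 rad), for 0.2 s.
At the end, for the whole second after the job is handed in: Cam beyond 1.50 rad (stop 1.571). Key standing in the slot, tip 14 mm or more below the mouth, within 12 mm of its centre, leaning under 0.35 rad. Offcut at rest in the tray, level lengthwise within 0.15 rad, centre within 100 mm (x) and 55 mm (y) of the tray's and under 40 mm above the bench (all of step 3 and angle between key_tip's own z axis and vertical below 0.35 rad and linear speed of each of key, strip below 0.03 m/s and x of strip_mid in the frame of tray between -0.1 and 0.1 m and y of strip_mid in the frame of tray between -0.055 and 0.055 m and height (world z) of strip_mid below 0.04 m and angle between strip_mid's own x axis and vertical between 1.42 and 1.72 rad); the robot touches nothing.
It fails at once if a bystander is moved more than 40 mm (distance of any of tin, glue, hammer, mug, tape from where it was at the start of the episode above 0.04 m).
It fails at once if the fingers push on the cam itself (contact force between the fingers and cam above 1 N).
It also fails if it takes over 56 s, if anything falls off the work surface, if the arm or the gripper's body presses on something with over 40 N, if the wrist force passes 120 N, or if a joint passes its speed limit or range.

### The arm

A 6-joint arm with a two-finger parallel gripper is mounted at the origin on the work surface. World frame = base frame: x ahead of the robot, y to its left, z up, the work surface at z = 0. Lengths are in mm, angles in degrees, forces in N, time in s.
With the tool pointing down it reaches from about 300 to 775 mm from the base axis. Payload 14.6 kg.
Tool frame: the origin (TCP) lies midway between the tips of the shut fingers; the grasp point (between the pads) lies 19 mm behind it (arm.hold_point_z is the z of the grasp point in the tool frame, in mm); z points along the fingers, y is the line along which they close (so a half turn about z gives the same grasp; the last joint's range is limited). The gripper opens to 85 mm and grips with 20 to 120 N. Pads are 22 mm wide; open, the fingers measure 114 mm over their backs; the gripper's body (76 mm by 85 mm) begins 54 mm behind the grasp point. The pads swing forward as they close: fully open they stand 13 mm farther back than shut.
Start: joints at [71.986, 17.183, 87.147, -0, 75.671, -3.816], TCP at [134.897, 533.191, 231.281] pointing down, gripper open.
Joint ranges: [-173.82, 173.82], [-45.26, 126.66], [13.44, 144.39], [-59.66, 239.66], [0, 175.72], [-146.38, 146.38]. Speed limits (degrees/s): [127.2, 127.2, 147.25, 180, 180, 180].

### API

Orientations are given as [roll, pitch, yaw] about the fixed x, y, z axes, in that order (R = Rz(yaw) Ry(pitch) Rx(roll)).
In Python, from workcell import arm, cams gives the robot as it stands.
- The arm moves only by the shell command python3 -m jog 'ROWS' [OPENING] [FORCE]. ROWS is JSON, a list of rows, each a list of 4 numbers: the shift along the tool's x, y, z as a fraction of full scale, then the turn about the tool's z as a fraction of full scale. In form: [[x, y, z, roll], ...]. A call has 1 to 20 rows; each row is the pose to reach, as a shift and turn from the pose commanded when the call began, along the tool's axes at that moment; what a row does not reach only later rows make up. Full scale, the value 1, is 0.2 m for a shift and 60 degrees for a turn. A row lasts 1/8 s, in which the tool goes at most 62.5 mm and 10.7 degrees, less where a joint would pass 70% of its speed; a pose out of reach is approached as far as the arm can. A call with a number of a shift or a turn outside -1 to 1 is refused whole. A call with a gripper value outside its range is refused whole. OPENING is the opening, from -1 (shut) to 1 (fully open), set as the call begins (- or left out, the last holds). The fingers move at their own pace and stop on an object; FORCE is the grip in N (left out, the last holds). Time passes only in rows, so rows that repeat a pose let the fingers close. It gives the time, the measured TCP pose, the force, the opening and the grip force at its end, in the units of the state.
- arm.state(): the state, without advancing time (a new reading comes with each control period).
- cams.snapshot(name): name is "scene" or "top"; returns (picture, depth): 384x512x3 uint8, red, green, blue; 384x512 float32, mm along the optical axis (not along the pixel's ray), 0 where there is no reading.
- cams.camera_params(name): a dict with "mtx" (3x3 intrinsics, pixels), "extrinsics" (4x4, takes a point from world to camera coordinates). Camera axes: x right, y down, z forward; pixel columns grow to the right and rows downward; lengths in mm; the calibration is good to about 2 mm. A picture is of the moment at which its call begins. camera_params takes no time and is no camera call.
- arm.close_job(): hands the job in; it is judged then, once.
The state is a dict: "clock": time; "joint_pos": joint angles; "qvel": joint speeds; "tau": joint torques, N m; "ee_pos": TCP position; "eef_rot": TCP orientation; "force": force on the tool from outside, world axes, zero at the start; "ft_torque": the same for the moment, N m; "opening": opening from 0.0 (shut) to 1.0 (fully open); "grasp_force": force on a finger pad.
Only numpy, scipy, OpenCV 4.12 (cv2) and the standard library are available. Lean on these libraries where they do the work, as an engineer would, in place of code of your own. Each camera call takes 0.05 s, during which the arm holds its last target. There are 200 camera calls.

## Working session

There is one attempt and no reset: what is moved stays moved. The work goes in short steps, Python scripts to look and compute and a shell command to move; the robot and the scene stay as the last step left them, time stands still between calls to the robot, and variables do not carry over. Pictures are saved under pics/ and viewed, at most 10 in all, crops included, and the job is handed in when it is done.

```bash
ls; mkdir -p pics; cat > h.py <<'E'
import numpy as np, cv2, json
from workcell import arm, cams
def snap(n):
    p,d=cams.snapshot(n); np.savez('/tmp/%s.npz'%n,p=p,d=d); return p,d
def load(n):
    z=np.load('/tmp/%s.npz'%n); return z['p'],z['d']
def cloud(n,d):
    c=cams.camera_params(n); K=np.array(c['mtx']);E=np.array(c['extrinsics'])
    v,u=np.mgrid[:d.shape[0],:d.shape[1]]
    P=np.stack([(u-K[0,2])/K[0,0]*d,(v-K[1,2])/K[1,1]*d,d],-1)
    W=(P-E[:3,3])@E[:3,:3]; W[d==0]=np.nan; return W
E
python3 - <<'E'
from h import *
p,d=snap('top');q,e=snap('scene')
cv2.imwrite('pics/top.png',cv2.resize(p[...,::-1],(800,600)));cv2.imwrite('pics/scene.png',cv2.resize(q[...,::-1],(800,600)))
print(arm.state())
for n in('top','scene'): c=cams.camera_params(n);print(n,np.round(np.array(c['extrinsics']),3).tolist(),np.array(c['mtx'])[0,0])
E
```

```text
pics
{'clock': 0.1, 'joint_pos': array([ 7.19864248e+01,  1.72125540e+01,  8.71755414e+01,  1.20817618e-04,
        7.56711041e+01, -3.81702610e+00]), 'qvel': array([-0.00920529, -0.07811204, -0.03416042,  0.04723736,  0.10433463,
        0.04639887]), 'tau': array([ 4.70158520e-04, -5.44390547e+01, -3.62366116e+01, -8.61162243e-05,
        3.10029049e-03,  4.64727964e-05]), 'ee_pos': array([134.83648321, 533.00511949, 230.78588944]), 'eef_rot': array([-1.79940940e+02, -4.05769930e-03,  1.65803419e+02]), 'force': array([ 0.07200452, -0.40192116, -0.31511923]), 'ft_torque': array([0.00582299, 0.00093417, 0.00516587]), 'grasp_force': 0.0, 'opening': 1.000014484248555}
top [[-0.009, -1.0, 0.003, 47.186], [-0.991, 0.009, -0.135, 557.791], [0.135, -0.004, -0.991, 1043.899], [0.0, 0.0, 0.0, 1.0]] 392.47947178095956
scene [[-0.119, 0.993, -0.016, 1.027], [0.806, 0.088, -0.585, -385.259], [-0.579, -0.082, -0.811, 1308.724], [0.0, 0.0, 0.0, 1.0]] 387.1102450065666
```

View pics/top.png

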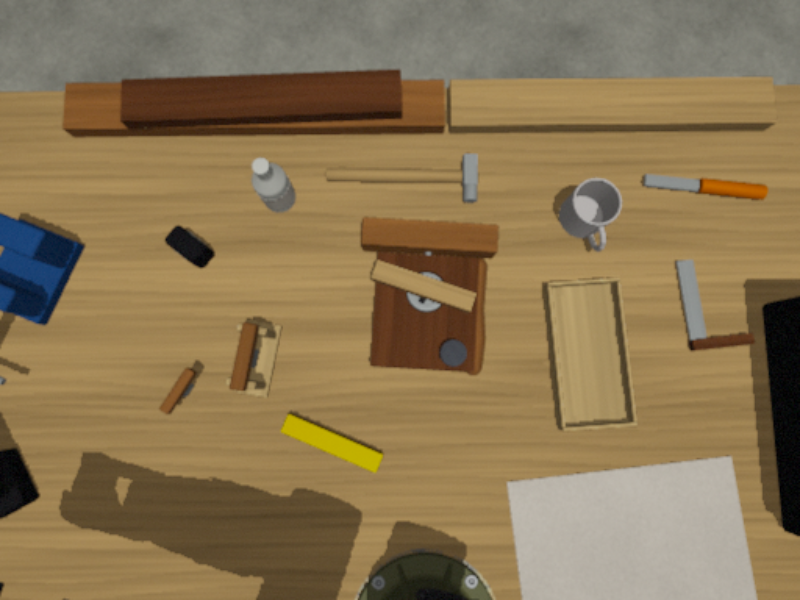

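View pics/scene.png

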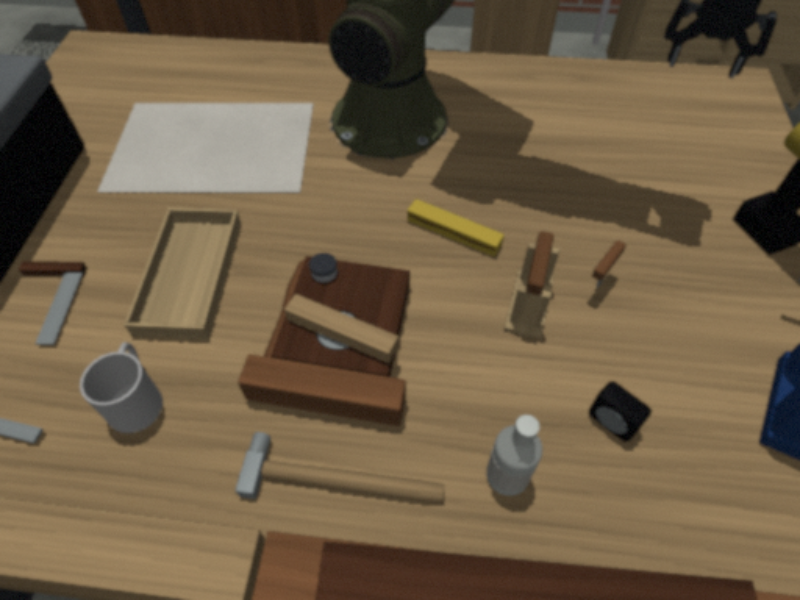

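The top view (800x600 scale) shows two strips: pale with a bark edge at (424,285) on the slab over the cam, and yellow at (332,442), which the task excludes. There are two T-handles: a larger one in the plywood cradle at (245,357) and a smaller one on the bench at (180,390). I want the pale strip and the one in the cradle. I'll confirm both in a crop and measure.

```bash
python3 - <<'E'
from h import *
p,d=load('top');W=cloud('top',d)
c=p[155:315,90:320];cv2.imwrite('pics/crop1.png',cv2.resize(c[...,::-1],(800,556),interpolation=cv2.INTER_CUBIC))
def rep(name,c0,c1,r0,r1,z0,z1,cond=None):
    # box in 512x384 px
    m=np.zeros(d.shape,bool);m[r0:r1,c0:c1]=1
    m&=(W[...,2]>z0)&(W[...,2]<z1)
    n,l,s,_=cv2.connectedComponentsWithStats(m.astype(np.uint8));k=1+np.argmax(s[1:,4]);m=l==k
    P=W[m];r=cv2.minAreaRect(P[:,:2].astype(np.float32));b=cv2.boxPoints(r)
    e=[b[1]-b[0],b[2]-b[1]];L=max(e,key=np.linalg.norm)
    print(name,m.sum(),'ctr',np.round(r[0],1),'size',np.round(r[1],1),'long ang',round(np.degrees(np.arctan2(L[1],L[0]))%180,1),'z',np.round(np.median(P[:,2]),1))
k=.64
rep('strip',230,310,160,205,65,85)
rep('panel',230,320,150,245,36,58)
rep('rail',225,325,130,170,52,75)
rep('key',140,185,195,260,100,135)
rep('smallkey',95,135,225,270,12,60)
rep('cradle',140,190,195,260,3,140)
rep('tray rim',340,415,170,280,25,45)
rep('tray all',340,415,170,280,3,45)
rep('tin',275,305,210,240,60,90)
E
```

```text
strip 893 ctr [579.4  -2.6] size [179.1  36.4] long ang 70.7 z 75.2
panel 3819 ctr [539.1 -11.1] size [195.9 200.6] long ang 176.0 z 45.3
rail 1580 ctr [673.3 -15.9] size [239.1  51.9] long ang 86.0 z 60.4
key 489 ctr [459.8 290.6] size [ 31.3 109.5] long ang 166.0 z 122.7
smallkey 21 ctr [404.8 409.7] size [ 5.3 23.9] long ang 154.0 z 23.1
cradle 1227 ctr [463.5 297.2] size [ 79.2 150.1] long ang 169.9 z 50.4
tray rim 807 ctr [ 464.5 -297.6] size [260.5 132.1] long ang 3.6 z 34.2
tray all 4627 ctr [ 465.9 -306.1] size [274.3 153.8] long ang 2.8 z 7.3
tin 230 ctr [464.9 -51.8] size [42.9 42.4] long ang 89.2 z 69.7
```

View pics/crop1.png

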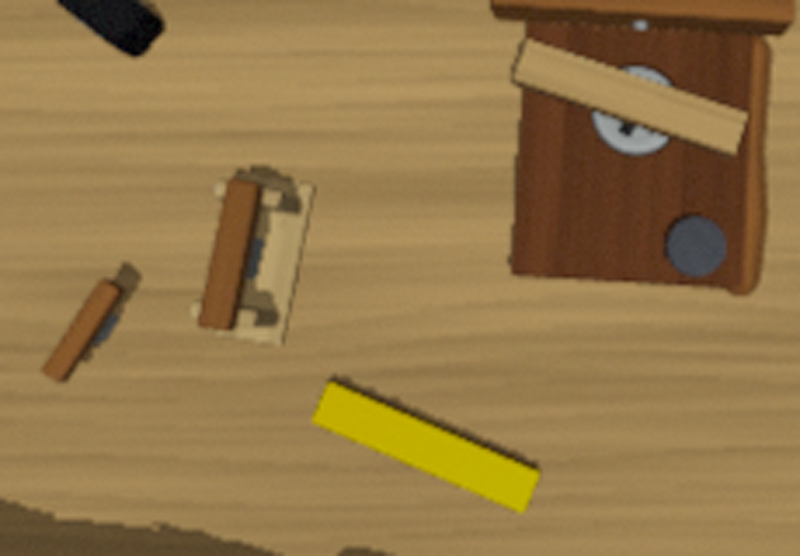

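The crop confirms both: the pale strip with bark lies over the disc, and the larger key is in the cradle. The sizes I measured match the ones given. Next I'll plan the move to the strip.

```bash
cat >> h.py <<'E'
def plan(tx,ty,tz,tyaw,n=1,frm=None):
    s=arm.state()
    x,y,z=s['ee_pos'] if frm is None else frm[:3]; yaw=s['eef_rot'][2] if frm is None else frm[3]
    dt=-((tyaw-yaw+180)%360-180); D=np.array([tx-x,ty-y])/n
    print('clock',round(s['clock'],2))
    for i in range(n):
        a=np.radians(yaw-i*dt/n)
        print('call',i,np.round([D@[np.cos(a),np.sin(a)]/200,D@[np.sin(a),-np.cos(a)]/200,-(tz-z)/n/200,dt/n/60],4))
E
python3 -c "
from h import *
plan(579.4,-2.6,150,70.7,4)"
```

```text
clock 0.1
call 0 [-0.7029 -0.5128  0.101   0.3963]
call 1 [-0.85   -0.1859  0.101   0.3963]
call 2 [-0.8528  0.1726  0.101   0.3963]
call 3 [-0.7108  0.5018  0.101   0.3963]
```

```bash
python3 -m jog '[[-0.3,-0.2,0,0.2],[-0.6,-0.4,0,0.4],[-0.7,-0.51,0,0.4],[-0.7,-0.51,0,0.4]]' 0.4 60
python3 -m jog '[[-0.3,-0.07,0,0.2],[-0.6,-0.13,0,0.4],[-0.85,-0.19,0.1,0.4],[-0.85,-0.19,0.1,0.4]]'
python3 -m jog '[[-0.3,0.05,0,0.2],[-0.6,0.1,0,0.4],[-0.85,0.17,0.1,0.4],[-0.85,0.17,0.1,0.4]]'
python3 -c "
from h import *
plan(579.4,-2.6,130,70.7)"
```

```text
clock: 0.6
ee_pos: [246.9, 398.1, 231.3]
eef_rot: [-180.0, 0.0, 141.6]
force: [-0.3, 0.3, 0.4]
opening: 0.699
grasp_force: 0.0
clock: 1.1
ee_pos: [356.5, 263.3, 210.0]
eef_rot: [-179.9, 0.0, 117.6]
force: [0.4, 0.4, 0.4]
opening: 0.693
grasp_force: 0.0
clock: 1.6
ee_pos: [465.9, 129.6, 189.9]
eef_rot: [-179.9, 0.0, 93.7]
force: [-0.3, 1.2, -0.0]
opening: 0.699
grasp_force: 0.0
clock 1.6
call 0 [-0.6961  0.524   0.2995  0.383 ]
```

```bash
python3 -m jog '[[-0.3,0.23,0.1,0.2],[-0.6,0.45,0.2,0.38],[-0.696,0.524,0.3,0.383],[-0.696,0.524,0.3,0.383],[-0.696,0.524,0.3,0.383]]' 0.4 60
python3 -c "
from h import *
plan(579.4,-2.6,48,70.7)"
```

```text
clock: 2.22
ee_pos: [578.8, 0.4, 131.6]
eef_rot: [-180.0, -0.0, 70.9]
force: [-0.3, -0.9, 1.1]
opening: 0.696
grasp_force: 0.0
clock 2.23
call 0 [-0.0129  0.0078  0.4182  0.0041]
```

```bash
python3 -m jog '[[0,0.008,0.2,0],[0,0.008,0.35,0],[0,0.008,0.42,0],[0,0.008,0.42,0],[0,0.008,0.42,0]]'
python3 -m jog '[[0,0,0,0],[0,0,0,0],[0,0,0,0],[0,0,0,0],[0,0,0,0],[0,0,0,0]]' -0.9 60
python3 -m jog '[[0,0,-0.1,0],[0,0,-0.3,0],[0,0,-0.4,0],[0,0,-0.4,0],[0,0,-0.4,0]]'
python3 -c "
from h import *
plan(464.5,-297.6,130,3.6,2)"
```

```text
clock: 2.85
ee_pos: [581.1, -1.6, 48.9]
eef_rot: [179.9, -0.0, 70.9]
force: [-0.0, -0.2, -0.6]
opening: 0.696
grasp_force: 0.0
clock: 3.6
ee_pos: [580.9, -2.0, 48.4]
eef_rot: [179.9, -0.0, 70.8]
force: [-0.9, 0.6, 6.4]
opening: 0.385
grasp_force: 61.1
clock: 4.22
ee_pos: [579.9, -2.0, 126.2]
eef_rot: [-179.9, 0.0, 70.8]
force: [-0.1, 0.3, -1.4]
opening: 0.387
grasp_force: 60.0
clock 4.22
call 0 [-0.7927 -0.0297 -0.0096  0.5602]
call 1 [-0.6766  0.4141 -0.0096  0.5602]
```

```bash
python3 -m jog '[[-0.2,-0.01,0,0.13],[-0.4,-0.02,0,0.28],[-0.6,-0.03,0,0.42],[-0.79,-0.03,0,0.56],[-0.79,-0.03,0,0.56],[-0.79,-0.03,0,0.56]]'
python3 -m jog '[[-0.2,0.1,0,0.13],[-0.4,0.2,0,0.28],[-0.6,0.3,0,0.42],[-0.68,0.41,0,0.56],[-0.68,0.41,0,0.56],[-0.68,0.41,0,0.56]]'
python3 - <<'E'
from h import *
plan(464.5,-297.6,11.5,3.6)
p,d=snap('scene');cv2.imwrite('pics/s2.png',cv2.resize(p[100:340,:320,::-1],(800,600)))
E
```

```text
clock: 4.97
ee_pos: [522.6, -148.9, 126.4]
eef_rot: [-179.9, 0.0, 37.3]
force: [-1.0, 1.1, -1.4]
opening: 0.385
grasp_force: 59.9
clock: 5.72
ee_pos: [464.4, -295.6, 126.8]
eef_rot: [-180.0, 0.0, 3.8]
force: [-0.5, -0.1, -1.4]
opening: 0.388
grasp_force: 60.0
clock 5.72
call 0 [-3.000e-04  9.800e-03  5.767e-01  3.800e-03]
```

View pics/s2.png

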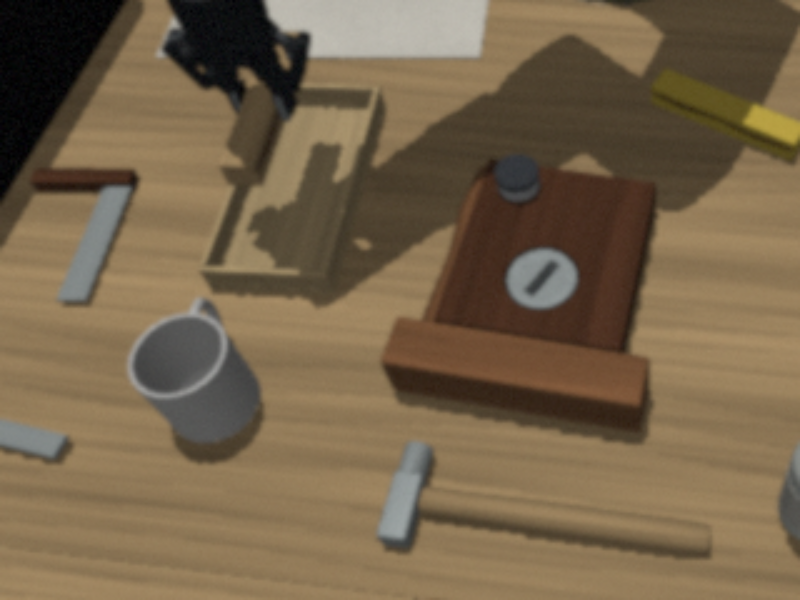

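The strip hangs level and parallel over the tray at crop (255,130). The disc with its slot is now clear at (542,277). I'll lower the strip and release it.

```bash
python3 -m jog '[[0,0.01,0.2,0],[0,0.01,0.4,0],[0,0.01,0.5,0],[0,0.01,0.54,0],[0,0.01,0.56,0],[0,0.01,0.575,0],[0,0.01,0.575,0],[0,0.01,0.575,0]]'
python3 -m jog '[[0,0,0,0],[0,0,0,0],[0,0,0,0]]' 0.3
python3 -m jog '[[0,0,-0.1,0],[0,0,-0.4,0],[0,0,-0.7,0],[0,0,-0.7,0],[0,0,-0.7,0]]'
python3 - <<'E'
from h import *
p,d=snap('scene');cv2.imwrite('pics/s3.png',cv2.resize(p[100:250,40:240,::-1],(800,600)))
p,d=snap('top')
W=cloud('top',d)
# disc: grey, z~44
hsv=cv2.cvtColor(p,cv2.COLOR_RGB2HSV)
m=(abs(W[...,2]-44.5)<4)&(hsv[...,1]<70);m[:,:230]=0;m[:,320:]=0;m[:150]=0;m[245:]=0
m=cv2.morphologyEx(m.astype(np.uint8),cv2.MORPH_OPEN,np.ones((3,3)))
n,l,s,c=cv2.connectedComponentsWithStats(m);k=1+np.argmax(s[1:,4])
ct,_=cv2.findContours((l==k).astype(np.uint8),0,1)
ct=max(ct,key=cv2.contourArea)
P=W[ct[:,0,1],ct[:,0,0]];print('disc',s[k],c[k],'circ',cv2.minEnclosingCircle(P[:,:2].astype(np.float32)),np.nanmedian(P[:,2]),'ell',cv2.fitEllipse(P[:,:2].astype(np.float32)))
cx,cy=c[k]
cv2.imwrite('pics/disc.png',cv2.resize(p[int(cy)-30:int(cy)+30,int(cx)-40:int(cx)+40,::-1],(800,600),interpolation=cv2.INTER_CUBIC))
print('origin px',int(cx)-40,int(cy)-30)
E
```

```text
clock: 6.78
ee_pos: [464.4, -299.0, 12.7]
eef_rot: [180.0, -0.0, 3.6]
force: [0.2, 0.3, -0.7]
opening: 0.391
grasp_force: 60.1
clock: 7.15
ee_pos: [464.3, -298.9, 12.4]
eef_rot: [180.0, -0.0, 3.6]
force: [-0.5, -0.2, 0.4]
opening: 0.652
grasp_force: 0.0
clock: 7.78
ee_pos: [464.0, -298.7, 151.7]
eef_rot: [-180.0, 0.0, 3.6]
force: [0.2, 0.9, -0.1]
opening: 0.647
grasp_force: 0.0
disc [261 174  25  26 358] [273.11173184 186.09497207] circ ((572.2933349609375, -8.59688949584961), 35.400421142578125) 44.05302806012181 ell ((572.8670654296875, -10.430126190185547), (61.68110275268555, 66.04206085205078), 94.07713317871094)
origin px 233 156
```

View pics/s3.png

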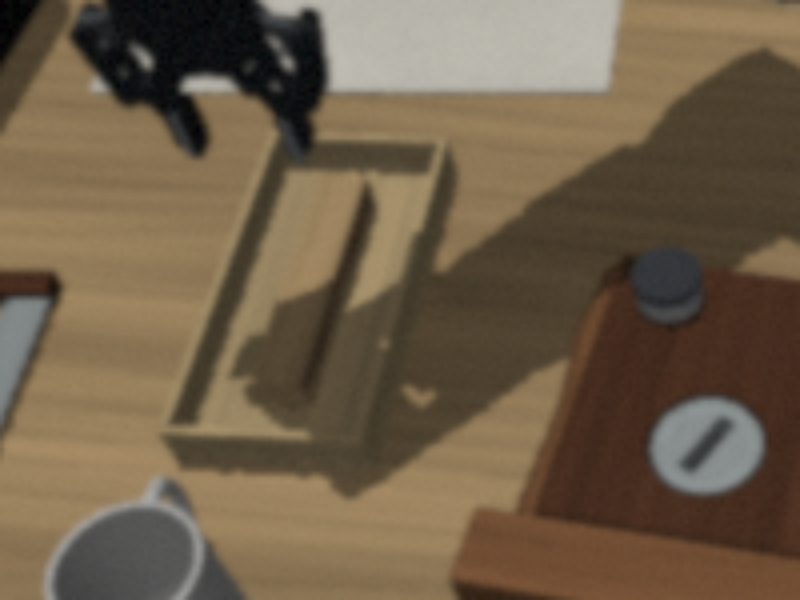

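View pics/disc.png

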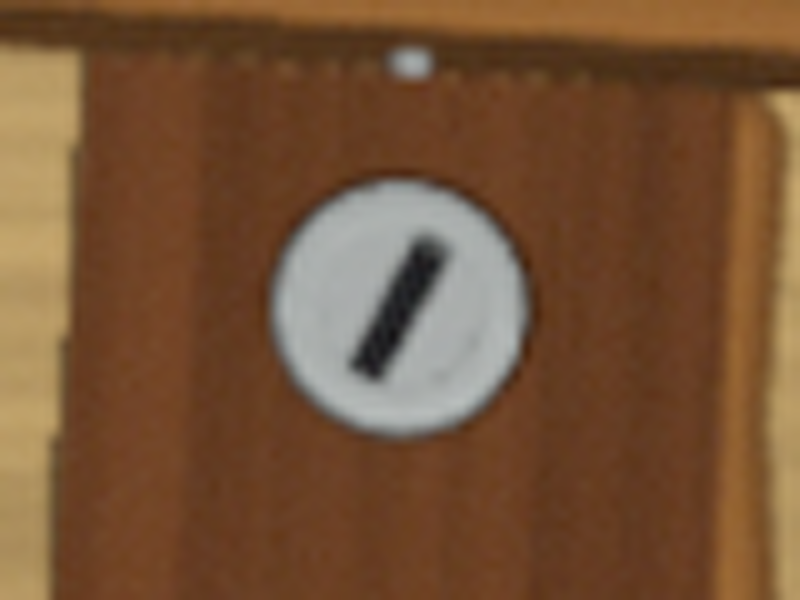

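The strip lies flat in the tray. In the top view the disc is centred at about pixel (272.7,186.3), with the slot crossing it diagonally. I'll measure the slot and key in both cameras.

```bash
cat >> h.py <<'E'
def plane(n,uv,z):
    c=cams.camera_params(n);K=np.array(c['mtx']);E=np.array(c['extrinsics']);uv=np.atleast_2d(uv).astype(float)
    r=np.c_[(uv-K[:2,2])/[K[0,0],K[1,1]],np.ones(len(uv))]@E[:3,:3];C=-E[:3,:3].T@E[:3,3]
    return (C+r*((z-C[2])/r[:,2])[:,None])[:,:2]
def slot(n,p,c=(572.5,-9.5)):
    g=cv2.cvtColor(p,cv2.COLOR_RGB2GRAY).astype(float)
    v,u=np.mgrid[:384,:512];X=plane(n,np.c_[u.ravel(),v.ravel()],44)
    r=np.hypot(*(X-c).T);ref=np.median(g.ravel()[r<29]);
    w=np.clip(ref*.8-g.ravel(),0,None)*(r<29);M=(X*w[:,None]).sum(0)/w.sum()
    Y=X-M;S=(Y*w[:,None]).T@Y/w.sum();e,V=np.linalg.eigh(S);a=V[:,1]
    # disc centre: brightness-gradient by low-sat pixels
    s=cv2.cvtColor(p,cv2.COLOR_RGB2HSV)[...,1].ravel()
    k=(r<45)&((s<80)|((r<25)));
    print(n,'slot',M.round(1),'ang',np.degrees(np.arctan2(a[1],a[0])).round(1)%180,'len/wid',np.sqrt(12*e[::-1]).round(1),'disc',X[k].mean(0).round(1),'dia',2*np.sqrt(2*X[k].var(0)).round(1))
def handle(n,p,d,c,zt=(118,128),R=75):
    W=cloud(n,d);k=(np.hypot(W[...,0]-c[0],W[...,1]-c[1])<R)&(W[...,2]>zt[0])&(W[...,2]<zt[1])
    P=W[k];M=P.mean(0);e,V=np.linalg.eigh(np.cov(P[:,:2].T));a=V[:,1]
    r=cv2.minAreaRect(P[:,:2].astype(np.float32))
    print(n,'handle',k.sum(),M.round(1),'rect',np.round(r[0],1),np.round(r[1],1),'ang',np.degrees(np.arctan2(a[1],a[0])).round(1)%180,'LW',np.sqrt(12*e[::-1]).round(1),'zq',np.percentile(P[:,2],[5,50,95]).round(1))
E
python3 - <<'E'
from h import *
for n in('top','scene'):
    p,d=snap(n);slot(n,p);handle(n,p,d,(460,290));handle(n,p,d,(460,290),(98,118))
plan(461,291,220,166,5)
E
```

```text
top slot [572.1  -8.2] ang 151.2 len/wid [39.7  9.6] disc [572.1  -8.3] dia [51.2 50.8]
top handle 417 [459.7 289.9 123. ] rect [459.7 290.5] [ 24.7 109.8] ang 169.5 LW [109.6  24. ] zq [119.6 123.  126.2]
top handle 93 [455.5 281.9 107.4] rect [459.7 292.2] [ 46.7 105. ] ang 167.7 LW [122.9  37.3] zq [ 98.3 107.9 117.1]
scene slot [572.9  -9.8] ang 152.7 len/wid [39.8  9.6] disc [573.   -9.5] dia [52.4 52.4]
scene handle 364 [463.4 290.9 122.5] rect [459.7 291.7] [ 24.  110.9] ang 169.3 LW [110.7  23.8] zq [120.  122.6 124.9]
scene handle 72 [499.2 284.3 106.8] rect [463.3 294.3] [ 45.  107.4] ang 168.7 LW [105.  38.] zq [ 98.3 107.1 116.2]
clock 7.97
call 0 [ 0.0344 -0.5886 -0.069  -0.5413]
call 1 [ 0.345  -0.4781 -0.069  -0.5413]
call 2 [ 0.5478 -0.2181 -0.069  -0.5413]
call 3 [ 0.5792  0.1102 -0.069  -0.5413]
call 4 [ 0.4295  0.4039 -0.069  -0.5413]
```

Both cameras agree within their tolerance: slot at (572.5,-9.0) at 152°, handle centre at (459.8,291) at 169.4° with its top at z 122.8 (expected 97+26=123).

```bash
python3 -m jog '[[0.01,-0.2,-0.1,-0.17],[0.02,-0.4,-0.2,-0.35],[0.03,-0.59,-0.25,-0.54],[0.03,-0.59,-0.25,-0.54]]' 0.3
python3 -m jog '[[0.12,-0.16,0,-0.17],[0.24,-0.32,0,-0.35],[0.345,-0.48,0,-0.54],[0.345,-0.48,0,-0.54]]'
python3 -m jog '[[0.18,-0.08,0,-0.17],[0.36,-0.15,0,-0.35],[0.55,-0.22,0,-0.54],[0.55,-0.22,0,-0.54]]'
python3 -m jog '[[0.18,0.04,0,-0.17],[0.36,0.07,0,-0.35],[0.58,0.11,0,-0.54],[0.58,0.11,0,-0.54]]'
python3 -c "
from h import *
plan(459.8,291,150,169.4)"
```

```text
clock: 8.48
ee_pos: [463.0, -179.0, 202.5]
eef_rot: [180.0, -0.0, 36.3]
force: [-0.1, -1.2, -0.2]
opening: 0.654
grasp_force: 0.0
clock: 8.98
ee_pos: [462.0, -61.4, 201.6]
eef_rot: [-179.9, 0.0, 68.6]
force: [0.5, -0.0, 0.3]
opening: 0.648
grasp_force: 0.0
clock: 9.48
ee_pos: [461.9, 56.7, 201.7]
eef_rot: [-179.9, -0.0, 100.9]
force: [0.5, -1.1, -0.8]
opening: 0.653
grasp_force: 0.0
clock: 9.98
ee_pos: [461.9, 174.6, 201.6]
eef_rot: [-179.9, -0.0, 133.2]
force: [0.7, -0.2, -0.1]
opening: 0.648
grasp_force: 0.0
clock 9.97
call 0 [ 0.4311  0.3912  0.258  -0.6026]
```

```bash
python3 -m jog '[[0.14,0.13,0,-0.17],[0.28,0.26,0.1,-0.34],[0.43,0.39,0.2,-0.5],[0.431,0.391,0.26,-0.603],[0.431,0.391,0.26,-0.603],[0.431,0.391,0.26,-0.603]]'
python3 -c "
from h import *
plan(459.8,291,91,169.4)"
```

```text
clock: 10.72
ee_pos: [460.3, 289.3, 150.8]
eef_rot: [180.0, 0.0, 169.1]
force: [-0.9, -0.5, 1.0]
opening: 0.646
grasp_force: 0.0
clock 10.72
call 0 [ 0.0039  0.0079  0.2988 -0.0054]
```

```bash
python3 -m jog '[[0.004,0.006,0.1,-0.003],[0.004,0.006,0.2,-0.003],[0.004,0.006,0.28,-0.003],[0.004,0.006,0.3,-0.003],[0.004,0.006,0.3,-0.003],[0.004,0.006,0.3,-0.003]]'
python3 -m jog '[[0,0,0,0],[0,0,0,0],[0,0,0,0],[0,0,0,0],[0,0,0,0],[0,0,0,0]]' -1 100
python3 -m jog '[[0,0,-0.1,0],[0,0,-0.3,0],[0,0,-0.5,0],[0,0,-0.55,0],[0,0,-0.55,0]]'
python3 -c "
from h import *
plan(572.5,-9,200,152,2)"
```

```text
clock: 11.48
ee_pos: [459.2, 291.9, 91.0]
eef_rot: [180.0, 0.0, 169.6]
force: [1.0, 0.2, -0.1]
opening: 0.649
grasp_force: 0.0
clock: 12.22
ee_pos: [459.1, 291.9, 90.9]
eef_rot: [180.0, 0.0, 169.6]
force: [-0.4, 0.6, 5.6]
opening: 0.264
grasp_force: 98.3
clock: 12.85
ee_pos: [458.7, 291.7, 199.6]
eef_rot: [-180.0, -0.0, 169.6]
force: [-0.8, 0.1, -4.1]
opening: 0.266
grasp_force: 98.1
clock 12.85
call 0 [-0.4158 -0.6879 -0.001   0.1465]
call 1 [-0.516  -0.6162 -0.001   0.1465]
```

```bash
python3 -m jog '[[-0.14,-0.23,0,0.05],[-0.28,-0.46,0,0.1],[-0.416,-0.688,0,0.147],[-0.416,-0.688,0,0.147]]'
python3 -m jog '[[-0.17,-0.2,0,0.05],[-0.34,-0.4,0,0.1],[-0.516,-0.616,0,0.147],[-0.516,-0.616,0,0.147],[-0.516,-0.616,0,0.147]]'
python3 -c "
from h import *
plan(572.5,-9,128,152)"
```

```text
clock: 13.35
ee_pos: [516.1, 138.4, 198.1]
eef_rot: [-179.9, -0.1, 160.5]
force: [-0.4, 0.4, -2.1]
opening: 0.264
grasp_force: 98.6
clock: 13.98
ee_pos: [572.2, -8.2, 198.9]
eef_rot: [-180.0, -0.1, 152.0]
force: [-0.3, 0.5, -2.8]
opening: 0.263
grasp_force: 98.8
clock 13.97
call 0 [-0.0034 -0.0029  0.3544 -0.0004]
```

```bash
python3 -m jog '[[-0.003,0.003,0.15,0],[-0.003,0.003,0.3,0],[-0.003,0.003,0.35,0],[-0.003,0.003,0.35,0],[-0.003,0.003,0.35,0]]'
python3 - <<'E'
from h import *
plan(572.5,-9,89,152)
p,d=snap('scene');cv2.imwrite('pics/s4.png',cv2.resize(p[150:240,160:280,::-1],(800,600),interpolation=cv2.INTER_CUBIC))
for n in ['scene']:
    c=cams.camera_params(n);K=np.array(c['mtx']);E=np.array(c['extrinsics'])
    t=np.array(arm.state()['ee_pos']);
    for X in ([t[0],t[1],t[2]-69],[572.5,-9,44]):
        q=K@(E[:3,:3]@X+E[:3,3]);q=q[:2]/q[2];print('crop px',((q-[160,150]+.5)*[800/120,600/90]-.5).round(0))
E
```

```text
clock: 14.6
ee_pos: [574.0, -8.4, 131.5]
eef_rot: [180.0, 0.1, 152.0]
force: [0.4, 0.5, -2.4]
opening: 0.269
grasp_force: 98.9
clock 14.6
call 0 [ 0.0049 -0.0062  0.2124 -0.0004]
crop px [376. 384.]
crop px [380. 408.]
```

View pics/s4.png

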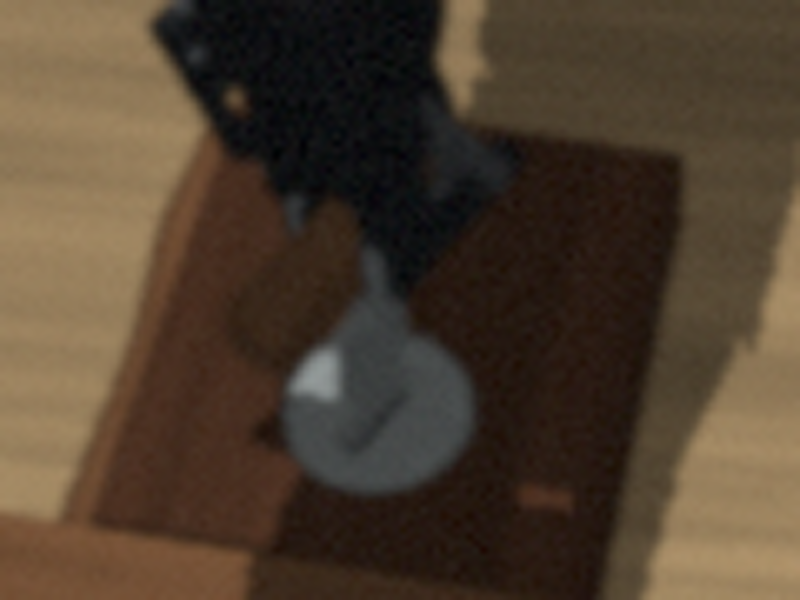

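The blade's end at crop (375,385) hangs right over the slot, parallel to it, and matches the predicted pixels. I'll lower it in steps while watching the force.

```bash
python3 -m jog '[[0.005,-0.006,0.04,0],[0.005,-0.006,0.07,0],[0.005,-0.006,0.09,0],[0.005,-0.006,0.11,0],[0.005,-0.006,0.12,0],[0.005,-0.006,0.12,0]]'
python3 -c "
from h import *
plan(572.5,-9,93,152)"
```

```text
clock: 15.4
ee_pos: [572.0, -9.2, 106.2]
eef_rot: [-180.0, -0.0, 151.9]
force: [0.2, -0.4, -1.4]
opening: 0.262
grasp_force: 98.9
clock 15.4
call 0 [-0.0016  0.0022  0.0658 -0.001 ]
```

```bash
python3 -m jog '[[0,0,0.02,0],[0,0,0.035,0],[0,0,0.05,0],[0,0,0.062,0],[0,0,0.062,0]]'
python3 -c "
from h import *
s=arm.state();print(s['force'],s['ft_torque'],s['ee_pos'])"
```

```text
clock: 16.02
ee_pos: [572.0, -9.3, 93.7]
eef_rot: [-180.0, -0.0, 151.9]
force: [0.3, -0.6, -2.3]
opening: 0.266
grasp_force: 98.9
[ 0.28794667 -0.6384352  -2.25104064] [0.0336055  0.0223914  0.02723068] [571.96040015  -9.27089066  93.67525665]
```

```bash
python3 -m jog '[[0,0,0,0.1],[0,0,0,0.2],[0,0,0,0.3],[0,0,0,0.4],[0,0,0,0.5],[0,0,0,0.5]]'
python3 -c "
from h import *
s=arm.state();print(s['force'],s['ft_torque'],s['ee_pos'])"
```

```text
clock: 16.77
ee_pos: [572.0, -9.3, 94.0]
eef_rot: [-180.0, -0.0, 122.0]
force: [-1.0, -0.8, -1.8]
opening: 0.265
grasp_force: 99.0
[-1.04283917 -0.83891065 -1.82332478] [-0.16121828  0.22728795  0.0035828 ] [571.9858098   -9.30323725  93.96210472]
```

```bash
python3 -m jog '[[0,0,0,0.1],[0,0,0,0.2],[0,0,0,0.3],[0,0,0,0.4],[0,0,0,0.5],[0,0,0,0.6],[0,0,0,0.6]]'
python3 - <<'E'
from h import *
s=arm.state();print(s['force'],s['ft_torque'],s['ee_pos'])
p,d=snap('scene');cv2.imwrite('pics/s5.png',cv2.resize(p[150:240,160:280,::-1],(800,600),interpolation=cv2.INTER_CUBIC))
W=cloud('top',snap('top')[1])
k=(abs(W[...,2]-60)<4)&(W[...,0]>640)&(W[...,0]<710)&(abs(W[...,1]+15)<140);print('rail',W[k].mean(0))
E
```

```text
clock: 17.65
ee_pos: [572.2, -9.2, 94.0]
eef_rot: [180.0, -0.0, 86.1]
force: [0.6, -0.1, -2.1]
opening: 0.265
grasp_force: 98.8
[ 0.59455096 -0.05043423 -2.12165771] [ 0.03928994 -0.15283816  0.02301723] [572.19611861  -9.19133144  93.99476007]
rail [673.76956366  13.13074757  60.28737722]
```

View pics/s5.png

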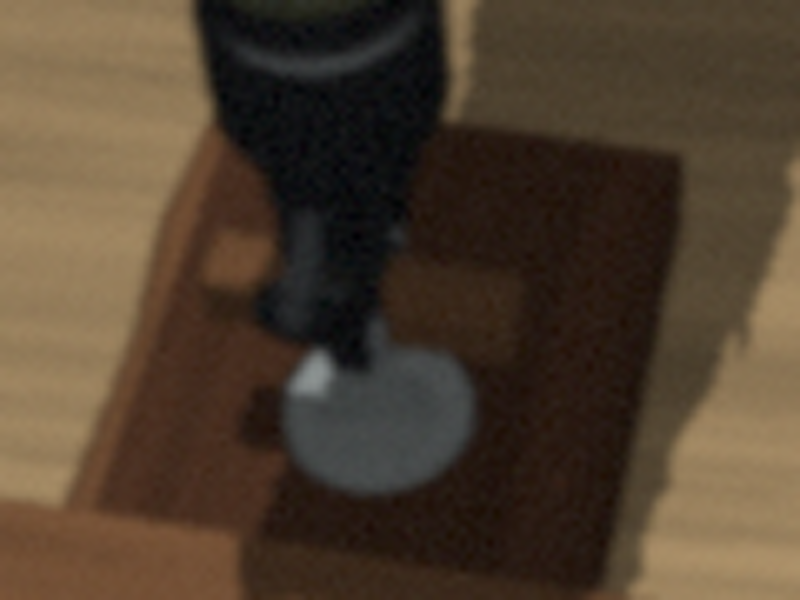

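The key stands in the slot and the handle now runs across the slab. The rail edge has drawn nearer the slab (its top edge is at crop row ~505, where it was ~515). I'll keep turning through the play to the stop, watching the moment.

```bash
T='from h import *
s=arm.state();print(s["force"].round(1),s["ft_torque"].round(2),s["tau"][5].round(2))'
python3 -c "$T"
python3 -m jog '[[0,0,0,0.06],[0,0,0,0.12],[0,0,0,0.15],[0,0,0,0.15]]' | grep rot; python3 -c "$T"
python3 -m jog '[[0,0,0,0.03],[0,0,0,0.06],[0,0,0,0.06]]' | grep rot; python3 -c "$T"
```

```text
[ 1.2  0.3 -2. ] [ 0.06 -0.25  0.04] 0.13
eef_rot: [180.0, -0.0, 77.0]
[ 2.7  0.2 -2.7] [ 0.13 -0.5   0.14] 0.42
eef_rot: [180.0, -0.0, 73.3]
[ 3.4 -0.5 -2.4] [ 0.12 -0.73  0.07] 0.44
```

```bash
T='from h import *
s=arm.state();print(s["force"].round(1),s["ft_torque"].round(2),s["tau"][5].round(2))'
python3 -m jog '[[0,0,0,0.03],[0,0,0,0.06],[0,0,0,0.08],[0,0,0,0.08]]' | grep rot; python3 -c "$T"
python3 - <<'E'
from h import *
p,d=snap('top');W=cloud('top',d)
k=(abs(W[...,2]-60)<4)&(W[...,0]>640)&(W[...,0]<710)&(W[...,1]>20)&(W[...,1]<90);print('rail',W[k].mean(0))
p,d=snap('scene');handle('scene',p,d,(572,-9))
E
```

```text
eef_rot: [180.0, 0.0, 68.6]
[ 3.5 -0.5 -2.3] [-0.08 -0.93  1.26] 1.43
rail [672.02189032  66.42534262  60.28096186]
scene handle 275 [581.8   9.2 124.7] rect [577.4  -8.6] [110.7  41. ] ang 70.9 LW [101.6  28.1] zq [119.4 125.3 127.4]
```

The moment jumped to 1.26 N m, so the cam is at its hard stop. Next I'll seat the tip on the slot floor, ease the twist a little and release.

```bash
T='from h import *
s=arm.state();print(s["ee_pos"].round(1),s["force"].round(1),s["ft_torque"].round(2))'
python3 -m jog '[[0,0,0.005,-0.02],[0,0,0.005,-0.02]]' >/dev/null; python3 -c "$T"
python3 -m jog '[[0,0,0.005,0],[0,0,0.005,0]]' >/dev/null; python3 -c "$T"
python3 -m jog '[[0,0,0.003,0],[0,0,0.003,0]]' >/dev/null; python3 -c "$T"
```

```text
[572.3  -9.3  93.8] [ 1.2 -0.   6.9] [-0.03 -0.22  0.85]
[572.5  -9.3  93.6] [-2.  -0.2 15.8] [0.04 0.44 0.8 ]
[572.5  -9.3  93.4] [-4.2  0.4 20.2] [0.06 0.85 0.76]
```

The key is on the floor. I'll relieve the pressure and open gently.

```bash
T='from h import *
s=arm.state();print(s["ee_pos"].round(1),s["force"].round(1),s["ft_torque"].round(2))'
python3 -m jog '[[0,0,-0.007,0],[0,0,-0.007,0]]' - 40 | tail -2; python3 -c "$T"
python3 -m jog '[[0,0,0,0],[0,0,0,0],[0,0,0,0]]' - 20 | tail -2; python3 -c "$T"
python3 -m jog '[[0,0,0,0],[0,0,0,0],[0,0,0,0],[0,0,0,0]]' 0.2 | tail -2
python3 -c "$T
p,d=snap('scene');handle('scene',p,d,(572,-9),(100,140));cv2.imwrite('pics/s6.png',cv2.resize(p[130:250,140:300,::-1],(800,600)))"
```

```text
opening: 0.265
grasp_force: 100.6
[572.3  -9.3  93.5] [1.3 0.7 8.2] [-0.05 -0.13  0.81]
opening: 0.265
grasp_force: 100.7
[572.3  -9.3  93.6] [0.8 0.4 9.5] [-0.06 -0.15  0.81]
opening: 0.601
grasp_force: 0.0
[571.9  -9.3  92.5] [-0.4 -0.1 -0.2] [-0.01  0.01 -0.02]
scene handle 520 [578.7   8.2 119.1] rect [575.6  -6.2] [ 68.4 104.1] ang 67.3 LW [84.6 59.8] zq [104.1 122.  129.7]
```

View pics/s6.png

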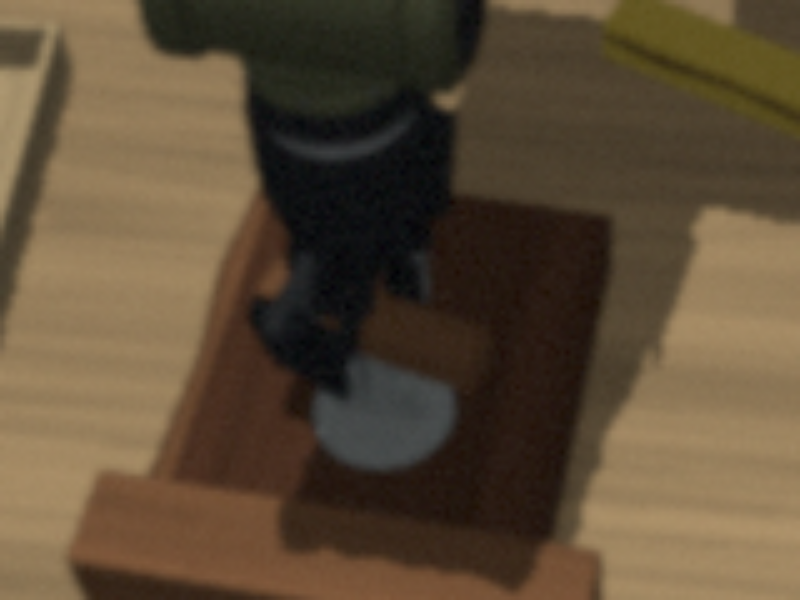

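The fingers are open, and the handle is still in place between them at crop (420,340). I'll retract straight up and check.

```bash
python3 -m jog '[[0,0,-0.05,0],[0,0,-0.15,0],[0,0,-0.4,0],[0,0,-0.7,0],[0,0,-0.7,0]]'
python3 -m jog '[[0.3,0,0,0],[0.6,0,0,0],[0.9,0,0,0],[0.9,0,0,0]]'
python3 - <<'E'
from h import *
p,d=snap('scene');handle('scene',p,d,(572,-9),(117,140));a=p[120:250,130:310]
q,e=snap('top');handle('top',q,e,(572,-9),(117,140));W=cloud('top',e)
cv2.imwrite('pics/f.png',np.hstack([cv2.resize(x[...,::-1],(400,300)) for x in (a,q[140:240,200:333])]))
k=(abs(W[...,2]-60)<4)&(W[...,0]>640)&(W[...,0]<710)&(W[...,1]>20)&(W[...,1]<90);print('rail',W[k].mean(0))
P=W[155:245,215:325].reshape(-1,3);P=P[(P[:,2]>60)&(abs(P[:,2]-122)<20)]
for n,D in(('scene',d),('top',e)):
    X=cloud(n,D);k=(np.hypot(X[...,0]-572,X[...,1]+9)<75)&(X[...,2]>114)&(X[...,2]<140);Q=X[k];Q=Q[abs(Q[:,2]-np.median(Q[:,2]))<8]
    nrm=np.linalg.svd(Q-Q.mean(0))[2][2];print(n,'tilt rad',np.arccos(abs(nrm[2])),nrm)
E
```

```text
clock: 21.78
ee_pos: [573.5, -9.3, 238.3]
eef_rot: [179.5, -0.1, 69.7]
force: [-0.6, 0.6, -0.6]
opening: 0.598
grasp_force: 0.0
clock: 22.28
ee_pos: [634.3, 163.2, 231.2]
eef_rot: [-179.9, 0.0, 70.0]
force: [0.1, -0.3, -0.4]
opening: 0.598
grasp_force: 0.0
scene handle 450 [574.6  -6.4 122.9] rect [572.6  -7. ] [108.7  25. ] ang 73.6 LW [109.   24.5] zq [118.9 123.1 125.7]
top handle 402 [572.5  -8.5 124. ] rect [573.2  -8.3] [109.4  24.6] ang 73.9 LW [109.6  24.1] zq [120.4 124.1 127. ]
rail [670.03361809  55.33970482  60.4568699 ]
scene tilt rad 0.14522642044973172 [ 0.1393163  -0.03916409  0.98947316]
top tilt rad 0.038113356429564364 [ 0.03632828 -0.01149698 -0.99927377]
```

View pics/f.png

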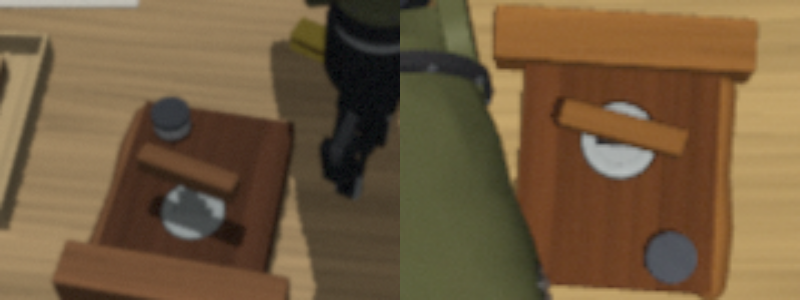

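The key stands nearly upright in the slot (handle centre 572.7,-8, top z ~123.5). The rail has drawn in about 8 mm with its gap closed, and the gripper is clear. I'll hand in.

```bash
python3 -c "
from h import *
print(arm.close_job())"
```

```text
the job is handed in; nothing more can be done
None
```

I handed the job in at about 22 s (limit 56 s) without a verdict: the offcut lies flat in the tray, the cam was turned by the key to its hard stop with the rail drawn in, and the key was left standing in the slot.

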